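# Pump down the dry box of memory modules

### The arm

A 6-joint arm with a two-finger parallel gripper is mounted at the origin on the work surface. World frame = base frame: x ahead of the robot, y to its left, z up, the work surface at z = 0. Lengths are in mm, angles in rad, forces in N, time in s.
With the tool pointing down it reaches from about 400 to 925 mm from the base axis. Payload 12.5 kg.
Tool frame: the origin (TCP) lies where the fingers leave the gripper's body, on its centre line; the fingertips stand 78 mm ahead of it and the grasp point (between the pads) lies 59 mm ahead of it (env.nose_length is the distance from the TCP to the fingertips, in mm); z points along the fingers, y is the line along which they close (so a half turn about z gives the same grasp; the last joint's range is limited). The gripper opens to 95 mm and grips with 3 to 60 N. Pads are 20 mm wide; open, the fingers measure 119 mm over their backs; the gripper's body (75 mm by 180 mm) begins 59 mm behind the grasp point.
Start: joints at [-1.303, 0.491, 1.559, -0, 1.092, -0.106], TCP at [228.244, -581.844, 292.261] pointing down, gripper open.
Joint ranges: [-3.1, 3.1], [-0.84, 2.19], [0.05, 2.79], [-1.13, 4.28], [0.06, 2.93], [-2.69, 2.69]. Speed limits (rad/s): [2.22, 2.22, 2.79, 3.14, 3.14, 3.14].

### API

Orientations are given as [roll, pitch, yaw] about the fixed x, y, z axes, in that order (R = Rz(yaw) Ry(pitch) Rx(roll)).
In Python, from cell import env gives the robot as it stands. The module is installed in compiled form; this text tells all that it offers.
- The arm moves only by the tool send_rows, never from a script. Its argument "series" is text: rows parted by semicolons, each of 6 numbers parted by spaces: the shift along the tool's x, y, z as a fraction of full scale, then the turn, a rotation vector about the tool's x, y, z as a fraction of full scale. A call has 1 to 5 rows; each row shifts and turns the commanded pose from where the row before left it, along the tool's axes as they then stand; what a row does not reach is not made up. Full scale, the value 1, is 60 mm for a shift and 10 degrees for a turn. A row lasts 1/8 s, in which the tool goes at most 62.5 mm and 10.7 degrees, less where a joint would pass 70% of its speed; a pose out of reach is approached as far as the arm can. A call with a number of a shift or a turn outside -1 to 1 is refused whole. A call with a gripper value outside its range is refused whole. "fingers" is the opening, from 0 (shut) to 1 (fully open), set as the call begins (left out, the last holds). The fingers move at their own pace and stop on an object; the grip force is fixed at half the most. Time passes only in rows, so rows that do not move let the fingers close. It gives the time, the measured TCP pose, the force, the opening and the grip force at its end, in the units of the state.
- env.state(): the state, without advancing time (a new reading comes with each control period).
- env.read_camera(name): name is "side" or "top" or "wrist"; returns a dict with "color" (400x640x3 uint8, red, green, blue), "z_map" (400x640 float32, mm along the optical axis (not along the pixel's ray), 0 where there is no reading), "fovy" (degrees; the focal length in pixels is half the picture's height over the tangent of half this angle, whatever the lens; pixels are square), "cx", "cy" (the principal point, pixels), "R" (3x3) and "t" (3): a world point X has camera coordinates R X + t. Camera axes: x right, y down, z forward; pixel columns grow to the right and rows downward; lengths in mm; the calibration is good to about 2 mm. A picture is of the moment at which its call begins.
- env.job_done(): hands the job in; it is judged then, once.
The state is a dict: "t": time; "joints": joint angles; "qvel": joint speeds; "tau": joint torques, N m; "eef_pos": TCP position; "tcp_rot": TCP orientation; "ft_force": force on the tool from outside, world axes, zero at the start; "moment": the same for the moment, N m; "opening": opening from 0.0 (shut) to 1.0 (fully open); "grip_force": force on a finger pad.
Only numpy, scipy, OpenCV 4.12 (cv2) and the standard library are available. Lean on these libraries where they do the work, as an engineer would, in place of code of your own. Each camera call takes 0.05 s, during which the arm holds its last target. There are 200 camera calls.

### The job

Pump the yellow plunger on the lid of the dry box, pushing it all the way down and letting it spring all the way back up, again and again until the red indicator pin beside it stands fully out of the lid; then let the plunger come back up and move clear. Just push with the fingertips: do not lift or shove the box, do not touch the pin, and leave the power brick, the jar and the cased memory module alone.

Things in the scene. Friction and masses are not known exactly. Their poses are not given: they have to be found in the camera images.
- plunger_top (a point): Centre of the flat top of the yellow round plunger head (52 mm diameter, 16 mm thick, slightly domed edge, flat middle 40 mm across) on the box lid. At rest it is 36 mm above the lid (132 mm above the table); the point moves with the plunger. The red pin is 90 mm from it along the box's length.
- plunger (a joint): How far the plunger is pushed down, m: 0 = fully up, 0.016 = fully down. A spring pushes it back up (about 5 N at the top, 11 N at the bottom, plus a little damping). A stroke counts only if it goes at least 14 mm down and then comes fully back up.
- pin (a joint): How far the red indicator pin stands out, m: 0 = fully in, 0.027 to 0.028 = fully out. It starts somewhere between 0 and 0.010. It rises on the return (upward) part of each full stroke, by about 3 to 11 mm on the first one and about 7 mm on each later one, and stays where it is by friction; 3 or 4 full strokes are usual, and further strokes do no harm.
- pin_cap: The red indicator pin's head, 12 mm diameter, 4 mm thick, on a 9 mm pin; the origin is under the head's centre, 4 mm above the lid when fully in, about 31 mm when fully out. Moves with joint pin. Not to be touched.
- pin_top (a point): Centre of the top of the red pin's head, 108 mm above the table when fully in, about 135 mm when fully out.
- dry_box_mid (a point): Middle of the dry box, 50 mm above the table. A clear closed tub of memory modules, 200 mm (its x) by 140 mm (its y), with a grey lid whose flat top is 96 mm above the table (lid 210 by 150 mm); 1.8 kg or so, standing loose on the table. The plunger is on the lid at x = -45 mm, the pin at x = +45 mm in the box's frame (y = 0 for both). The box may face any way.
- brick_mid (a point): Middle (15 mm up) of a loose black power brick, 110 x 50 x 30 mm. Leave alone.
- jar_mid (a point): Middle (37 mm up) of a loose glass jar with a blue cap, 56 mm diameter, 75 mm tall. Leave alone.
- clamshell_mid (a point): Middle (6 mm up) of a loose flat clear case with one green memory module, 150 x 45 x 12 mm. Leave alone.

How it is judged:
By the outcome, as a careful person would: the job done as asked, in the order asked, and still so for the second after the job is handed in, with the robot touching nothing.
It also fails if it takes over 40 s, if anything falls off the work surface, if the arm or the gripper's body presses on something with over 40 N, if the wrist force passes 120 N, or if a joint passes its speed limit or range.

## Working session

There is one attempt and no reset: what is moved stays moved. The work goes in short steps, Python scripts to look and compute and a tool call to move; the robot and the scene stay as the last step left them, time stands still between calls to the robot, and variables do not carry over. Pictures are saved under pics/ and viewed, at most 10 in all, crops included, and the job is handed in when it is done.

Besides the shell and the picture viewer there is one more tool, called after "Emit:" by a JSON object that holds its "name" and its "arguments", one argument or row to a line. send_rows: Moves the arm, as the interface text tells. Shift numbers are shares of 60 mm and turn numbers shares of 10 degrees, none past 1 either way. Its arguments: {"type":"object","properties":{"series":{"type":"string"},"fingers":{"type":"number"}},"required":["series"]}

```bash
mkdir -p pics; cat > h.py <<'E'
import numpy as np, cv2
from cell import env
def shot(n, f):
    c=env.read_camera(n); cv2.imwrite('pics/'+f+'.png', c['color'][:,:,::-1]); np.savez('pics/'+f+'.npz',**c); return c
def px2w(c,u,v,z=None,world_z=None):
    f=200/np.tan(np.radians(float(c['fovy']))/2)
    d=np.array([(u-c['cx'])/f,(v-c['cy'])/f,1.]); R=c['R'];t=c['t']
    o=-R.T@t; w=R.T@d
    if world_z is not None: return o+w*(world_z-o[2])/w[2]
    if z is None: z=c['z_map'][int(round(v)),int(round(u))]
    return o+w*z
E
python3 - <<'E'
from h import *
a=shot('top','top1'); b=shot('side','side1')
cv2.imwrite('pics/both1.png', cv2.resize(np.vstack([a['color'],b['color']])[:,:,::-1],(480,600)))
s=env.state(); print(s['t'],s['eef_pos'],s['tcp_rot'],s['ft_force'],env.nose_length,s['opening'])
for c in (a,b): print(c['fovy'],c['cx'],c['cy'],c['R'],c['t'])
E
```

```text
0.1 [ 228.19804872 -581.69827233  291.739374  ] [-3.14064411e+00 -8.69973022e-05  3.73784061e-01] [-0.11006405  0.02652025 -0.09542283] 77.60000000000001 0.999911632304309
54.66346547472293 321.8212142840259 205.42883976240986 [[ 0.00844986 -0.99985181 -0.01499831]
 [-0.99433681 -0.00681235 -0.10605609]
 [ 0.1059382   0.01580954 -0.99424703]] [ 69.05003829 568.22689775 827.30526077]
49.28386304839665 316.9580742196715 206.56141150445112 [[-0.70694268 -0.70720438  0.00969596]
 [-0.36560939  0.35367014 -0.86095715]
 [ 0.6054435  -0.61219228 -0.50858508]] [470.23144973 287.78329017 530.33586494]
```

View pics/top1.png

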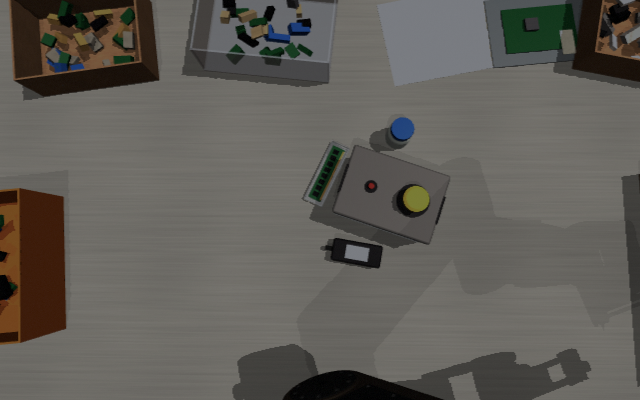

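View pics/side1.png

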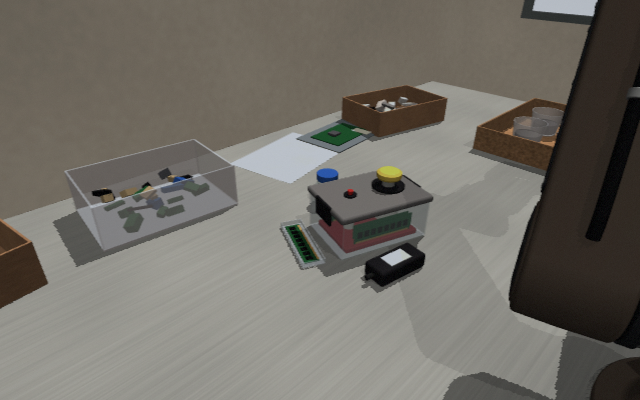

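The top view shows the plunger at about (416,199), the pin at (371,186), and the jar, module and brick around the box. In the side view the plunger top is at about (390,172) and the pin at (350,191). Next I'll triangulate, using colour blobs for the centroids.

```bash
python3 - <<'E'
from h import *
P={}
for n in ('top1','side1'):
    c=np.load(f'pics/{n}.npz'); hsv=cv2.cvtColor(c['color'],cv2.COLOR_RGB2HSV)
    f=200/np.tan(np.radians(float(c['fovy']))/2)
    K=np.array([[f,0,c['cx']],[0,f,c['cy']],[0,0,1]])
    box=(slice(150,245),slice(330,455))
    for k,m in (('yel',cv2.inRange(hsv,(24,150,120 if n=='top1' else 190),(34,255,255))),('red',cv2.inRange(hsv,(0,150,60),(6,255,255))|cv2.inRange(hsv,(174,150,60),(180,255,255)))):
        q=np.zeros_like(m); q[box]=m[box]
        if n=='side1': q[200:]=0
        v,u=np.nonzero(q); print(n,k,len(u),u.mean(),v.mean(),u.min(),u.max(),v.min(),v.max(), 'depth pt',px2w(c,u.mean(),v.mean()))
        P.setdefault(k,[]).append((K@np.c_[c['R'],c['t']],np.array([u.mean(),v.mean()])))
for k,(a,b) in P.items():
    X=cv2.triangulatePoints(a[0],b[0],a[1],b[1]); print(k,(X[:3]/X[3]).ravel())
c=np.load('pics/top1.npz')
for n,u,v in (('corners',356,147),('',449,178),('',432,243),('',334,211)): print(px2w(c,u,v,world_z=96))
for u,v in((402,128),(325,175),(357,253)): print(px2w(c,u,v))
im=np.load('pics/side1.npz')['color'][140:240,300:450,::-1]; cv2.imwrite('pics/c1.png',cv2.resize(im,None,fx=5,fy=5,interpolation=2))
E
```

```text
top1 yel 155 416.7806451612903 197.53548387096774 405 428 186 210 depth pt [ 573.57644464 -113.25111089  132.57068679]
top1 red 29 371.13793103448273 185.41379310344828 369 374 183 188 depth pt [601.14679575 -27.49999453 106.25966282]
side1 yel 2 389.5 172.5 386 393 172 173 depth pt [ 564.324461   -101.40218373  131.64538206]
side1 red 26 349.8076923076923 191.26923076923077 347 352 189 194 depth pt [599.72099586 -24.25768522 104.45867148]
yel [ 574.42314101 -115.62970616  123.27292252]
red [602.14812935 -27.69866769 102.16078962]
[683.34009588   2.3462113   96.        ]
[ 619.14805764 -188.29359816   96.        ]
[ 485.99954287 -150.66403481   96.        ]
[549.44909071  47.37115232  96.        ]
[731.38011216 -97.9140184   73.39818608]
[641.17118428  67.08882062   3.84747283]
[463.65651075  -4.33442006  31.39763046]
```

View pics/c1.png

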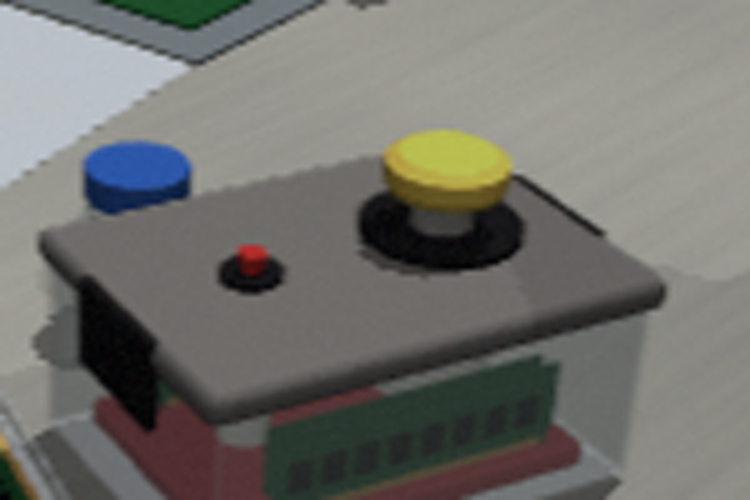

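The depth reading gives the plunger top at about (573,-114,132), and the pin is 90 mm from it, which is consistent. I'll close the fingers and move above the plunger.

Emit:
{"name": "send_rows", "arguments": {
  "series": "0.82 -0.516 0 0 0 0;0.82 -0.516 0 0 0 0;0.82 -0.516 0 0 0 0;0.82 -0.516 0 0 0 0;0.82 -0.516 0 0 0 0",
  "fingers": 0
}}

```text
t: 0.72
eef_pos: [401.6, -346.3, 292.1]
tcp_rot: [-3.142, 0.0, 0.374]
ft_force: [0.6, -0.2, 0.7]
opening: 0.53
grip_force: 0.0
```

Emit:
{"name": "send_rows", "arguments": {
  "series": "0.82 -0.516 0 0 0 0;0.82 -0.516 0 0 0 0;0.82 -0.516 0 0 0 0;0.82 -0.516 0 0 0 0;0.82 -0.516 0 0 0 0"
}}

```text
t: 1.35
eef_pos: [574.1, -112.2, 292.1]
tcp_rot: [-3.142, 0.0, 0.374]
ft_force: [0.1, -0.2, 0.1]
opening: 0.025
grip_force: 0.0
```

Emit:
{"name": "send_rows", "arguments": {
  "series": "0 0 0 0 0 0;0 0 0 0 0 0"
}}

```text
t: 1.6
eef_pos: [572.9, -114.0, 291.9]
tcp_rot: [-3.141, 0.001, 0.374]
ft_force: [0.4, -0.3, -0.2]
opening: 0.006
grip_force: 0.0
```

```bash
python3 - <<'E'
from h import *
c=shot('wrist','w1'); hsv=cv2.cvtColor(c['color'],cv2.COLOR_RGB2HSV)
m=cv2.inRange(hsv,(24,130,80),(34,255,255)); v,u=np.nonzero(m); print(len(u),u.mean(),v.mean(),u.min(),u.max(),v.min(),v.max())
s=env.state(); print(s['eef_pos'],s['tcp_rot'],s['ft_force'],s['opening'])
print(px2w(c,u.mean(),v.mean()),px2w(c,u.mean(),v.mean(),world_z=132))
E
```

```text
1584 325.917297979798 200.4185606060606 180 410 115 283
[ 572.72829314 -114.56714118  292.00701098] [-3.14138955e+00  6.24055919e-04  3.73372395e-01] [-0.01604031  0.34341605  0.04850699] 0.003677769850706924
[ 579.79286584 -119.22284397  132.48591565] [ 579.67933583 -119.28037597  132.        ]
```

View pics/w1.png

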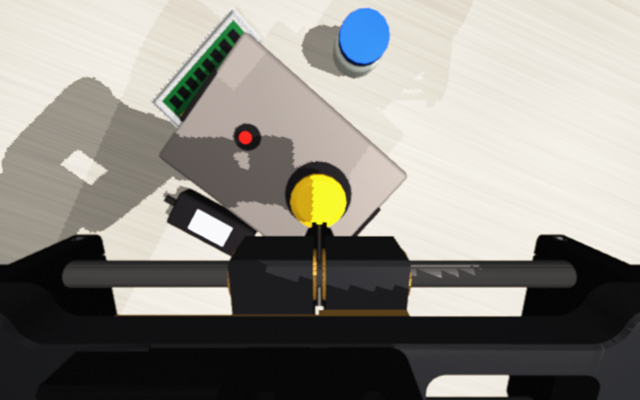

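The wrist view shows the plunger at about (318,201), spanning columns 290–347 with its lower edge hidden by the fingertips. The pin is at (245,137), well clear of the fingers.

```bash
python3 - <<'E'
from h import *
c=np.load('pics/w1.npz')
print(px2w(c,318.5,201,world_z=132),px2w(c,318.5,201),px2w(c,245,137),px2w(c,245,137,world_z=109))
c=np.load('pics/side1.npz'); print(px2w(c,390,171.6,world_z=132))
E
```

```text
[ 576.7028662  -113.22374564  132.        ] [ 576.39937369 -113.34043027  130.76352967] [603.21479578 -28.22924072 107.15320461] [603.45058848 -28.63749145 109.        ]
[ 565.68614164 -104.81165401  132.        ]
```

Emit:
{"name": "send_rows", "arguments": {
  "series": "0.03 0 0.5 0 0 0;0 0 0.5 0 0 0;0 0 0.25 0 0 0;0 0 0 0 0 0;0 0 0 0 0 0"
}}

```text
t: 2.28
eef_pos: [575.1, -113.8, 218.2]
tcp_rot: [3.141, -0.001, 0.373]
ft_force: [0.6, 0.5, -0.2]
opening: 0.002
grip_force: 0.0
```

Emit:
{"name": "send_rows", "arguments": {
  "series": "0 0 0.08 0 0 0;0 0 0.08 0 0 0;0 0 0 0 0 0"
}}

```text
t: 2.65
eef_pos: [575.1, -113.4, 207.9]
tcp_rot: [3.141, -0.001, 0.374]
ft_force: [-0.5, -0.3, 4.9]
opening: 0.008
grip_force: 2.7
```

Contact with the plunger at about 5 N. Pushing down.

Emit:
{"name": "send_rows", "arguments": {
  "series": "0 0 0.1 0 0 0;0 0 0.1 0 0 0;0 0 0 0 0 0;0 0 0 0 0 0"
}}

```text
t: 3.15
eef_pos: [575.1, -113.4, 196.5]
tcp_rot: [3.141, -0.001, 0.374]
ft_force: [-1.4, 0.8, 10.4]
opening: 0.001
grip_force: 4.9
```

Emit:
{"name": "send_rows", "arguments": {
  "series": "0 0 0.035 0 0 0;0 0 0 0 0 0"
}}

```text
t: 3.4
eef_pos: [575.1, -113.3, 194.4]
tcp_rot: [3.141, -0.001, 0.374]
ft_force: [-1.8, 0.1, 9.7]
opening: 0.005
grip_force: 5.2
```

Emit:
{"name": "send_rows", "arguments": {
  "series": "0 0 0.02 0 0 0;0 0 0 0 0 0"
}}

```text
t: 3.65
eef_pos: [575.2, -113.4, 193.9]
tcp_rot: [3.14, -0.001, 0.374]
ft_force: [-3.9, 0.7, 14.9]
opening: 0.002
grip_force: 7.8
```

Emit:
{"name": "send_rows", "arguments": {
  "series": "0 0 0.015 0 0 0;0 0 0 0 0 0"
}}

```text
t: 3.9
eef_pos: [575.2, -113.4, 193.8]
tcp_rot: [3.14, -0.002, 0.374]
ft_force: [-6.0, 1.4, 24.0]
opening: 0.004
grip_force: 12.0
```

The stop is at TCP z of about 194. I'll release the plunger fully and check the pin.

Emit:
{"name": "send_rows", "arguments": {
  "series": "0 0 -0.2 0 0 0;0 0 -0.2 0 0 0;0 0 -0.1 0 0 0;0 0 0 0 0 0;0 0 0 0 0 0"
}}

```text
t: 4.53
eef_pos: [574.7, -113.3, 221.0]
tcp_rot: [-3.141, 0.001, 0.374]
ft_force: [0.8, -0.6, 0.2]
opening: 0.004
grip_force: 0.0
```

```bash
cat >> h.py <<'E'
def pin(tag):
    for n in ('side','wrist'):
        c=shot(n,n+tag); hsv=cv2.cvtColor(c['color'],cv2.COLOR_RGB2HSV)
        m=cv2.inRange(hsv,(0,150,60),(6,255,255))|cv2.inRange(hsv,(174,150,60),(180,255,255))
        k,l,st,ce=cv2.connectedComponentsWithStats(m)
        for i in range(1,k):
            if st[i,4]>8 and (n=='wrist' or (335<ce[i][0]<365 and 150<ce[i][1]<205)): print(n,st[i],ce[i],px2w(c,*ce[i]).round(1))
    s=env.state(); print(s['t'],s['eef_pos'].round(1),s['ft_force'].round(1))
E
python3 -c "
from h import *
pin('2')
im=np.load('pics/side2.npz')['color'][140:240,300:450,::-1]; cv2.imwrite('pics/c2.png',cv2.resize(im,None,fx=5,fy=5,interpolation=2))"
```

```text
side [348 185   5  10  40] [350.   189.25] [595.7 -19.7 112.2]
wrist [206 135  24  20 362] [217.16022099 144.34254144] [603.9 -29.4 117. ]
4.625 [ 574.8 -113.3  220.9] [-0.3 -0.2 -0.5]
```

View pics/c2.png

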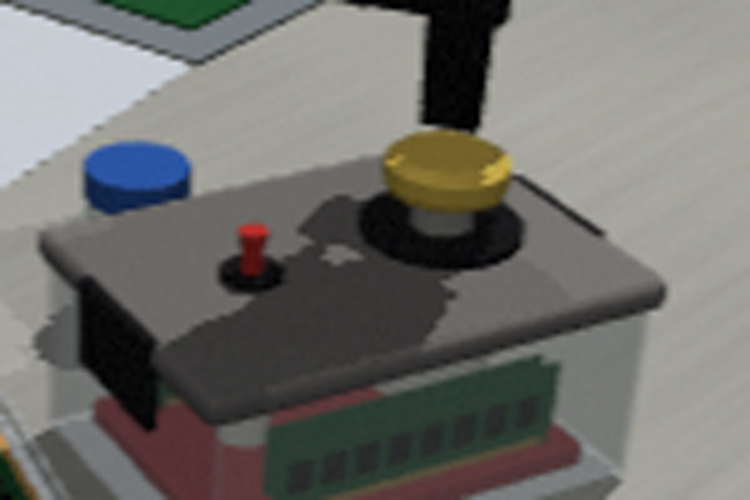

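The crop shows the tip clear of the plunger, the plunger fully up, and the pin about 10 mm higher (wrist depth 107 → 117 mm). Repeating the stroke.

Emit:
{"name": "send_rows", "arguments": {
  "series": "0 0 0.15 0 0 0;0 0 0.15 0 0 0;0 0 0.15 0 0 0;0 0 0.05 0 0 0;0 0 0 0 0 0"
}}

```text
t: 5.25
eef_pos: [575.1, -113.4, 193.7]
tcp_rot: [3.14, -0.002, 0.374]
ft_force: [-8.3, 2.3, 31.4]
opening: 0.004
grip_force: 15.7
```

Emit:
{"name": "send_rows", "arguments": {
  "series": "0 0 -0.2 0 0 0;0 0 -0.2 0 0 0;0 0 -0.1 0 0 0;0 0 0 0 0 0;0 0 0 0 0 0"
}}

```text
t: 5.88
eef_pos: [574.7, -113.3, 220.9]
tcp_rot: [-3.141, 0.001, 0.374]
ft_force: [-0.1, 0.5, -0.2]
opening: 0.001
grip_force: 0.0
```

Emit:
{"name": "send_rows", "arguments": {
  "series": "0 0 0.15 0 0 0;0 0 0.15 0 0 0;0 0 0.15 0 0 0;0 0 0.05 0 0 0;0 0 0 0 0 0"
}}

```text
t: 6.5
eef_pos: [575.0, -113.4, 193.7]
tcp_rot: [3.14, -0.001, 0.374]
ft_force: [-9.8, 1.4, 31.7]
opening: 0.006
grip_force: 16.1
```

Emit:
{"name": "send_rows", "arguments": {
  "series": "0 0 -0.2 0 0 0;0 0 -0.2 0 0 0;0 0 -0.1 0 0 0;0 0 0 0 0 0;0 0 0 0 0 0"
}}

```text
t: 7.12
eef_pos: [574.7, -113.3, 220.9]
tcp_rot: [-3.141, 0.001, 0.374]
ft_force: [0.1, -0.5, -0.3]
opening: 0.007
grip_force: 0.0
```

```bash
python3 -c "
from h import *
pin('3')"
```

```text
side [348 178   6  17  64] [350.25     185.734375] [597.9 -22.5 118. ]
wrist [198 136  32  20 480] [212.81875    145.14583333] [604.9 -31.  130. ]
7.225 [ 574.8 -113.3  220.9] [-0.  -0.3 -0.9]
```

Pin top is at about 131 mm and needs 135. Two more strokes, slightly gentler.

Emit:
{"name": "send_rows", "arguments": {
  "series": "0 0 0.15 0 0 0;0 0 0.15 0 0 0;0 0 0.15 0 0 0;0 0 0.04 0 0 0;0 0 0 0 0 0"
}}

```text
t: 7.85
eef_pos: [575.1, -113.4, 193.8]
tcp_rot: [3.14, -0.001, 0.374]
ft_force: [-6.5, 1.1, 24.9]
opening: 0.002
grip_force: 12.8
```

Emit:
{"name": "send_rows", "arguments": {
  "series": "0 0 -0.2 0 0 0;0 0 -0.2 0 0 0;0 0 -0.09 0 0 0;0 0 0 0 0 0;0 0 0 0 0 0"
}}

```text
t: 8.48
eef_pos: [574.7, -113.2, 220.8]
tcp_rot: [-3.141, 0.001, 0.374]
ft_force: [0.4, -0.3, -0.9]
opening: 0.003
grip_force: 0.0
```

Emit:
{"name": "send_rows", "arguments": {
  "series": "0 0 0.15 0 0 0;0 0 0.15 0 0 0;0 0 0.15 0 0 0;0 0 0.04 0 0 0;0 0 0 0 0 0"
}}

```text
t: 9.1
eef_pos: [575.0, -113.4, 193.7]
tcp_rot: [3.14, -0.001, 0.374]
ft_force: [-7.2, 1.6, 26.6]
opening: 0.002
grip_force: 13.3
```

Emit:
{"name": "send_rows", "arguments": {
  "series": "0 0 -0.2 0 0 0;0 0 -0.2 0 0 0;0 0 -0.09 0 0 0;0 0 0 0 0 0;0 0 0 0 0 0"
}}

```text
t: 9.72
eef_pos: [574.7, -113.2, 220.8]
tcp_rot: [-3.141, 0.001, 0.374]
ft_force: [0.3, -0.8, -0.5]
opening: 0.009
grip_force: 0.0
```

```bash
python3 -c "
from h import *
pin('4')"
```

```text
side [348 178   6  17  63] [350.26984127 185.85714286] [597.4 -22.  118.1]
wrist [198 136  32  20 484] [212.59297521 145.2107438 ] [604.9 -31.  130.5]
9.825 [ 574.8 -113.3  220.9] [-0.2 -0.4  0.2]
```

There was no change over the last two strokes, so the pin is probably at its limit. I'll verify its height.

```bash
python3 - <<'E'
from h import *
a,b=[np.load(f'pics/{n}4.npz') for n in('side','wrist')]
i1=cv2.resize(a['color'][165:205,325:375],(500,400),interpolation=2); i2=cv2.resize(b['color'][125:165,185:235],(500,400),interpolation=2)
cv2.imwrite('pics/c4.png',cv2.resize(np.hstack([i1,i2])[:,:,::-1],(800,320)))
for n in('w1','wrist2','wrist3','wrist4'):
    c=np.load(f'pics/{n}.npz'); zs=[]
    hsv=cv2.cvtColor(c['color'],cv2.COLOR_RGB2HSV); m=cv2.inRange(hsv,(0,150,60),(6,255,255))|cv2.inRange(hsv,(174,150,60),(180,255,255))
    v,u=np.nonzero(m); z=np.array([px2w(c,x,y) for x,y in zip(u,v)]); print(n,np.percentile(z[:,2],[5,25,50,75,95]).round(1), z[z[:,2]>np.percentile(z[:,2],95)-1.5].mean(0).round(1))
    # lid ref: pixels with z 90..101 
    zz=[px2w(c,x,y)[2] for x in range(150,300,6) for y in range(100,220,6)]; zz=np.array(zz); print(' lid',np.median(zz[(zz>88)&(zz<103)]))
E
```

```text
w1 [ 98.5 104.5 106.5 107.  107.9] [602.8 -27.6 107.1]
 lid 95.83746500923434
wrist2 [ 98.5 106.  116.1 116.8 117.6] [603.1 -28.1 117.9]
 lid 95.90759477660293
wrist3 [ 99.  113.2 129.9 130.7 131.5] [603.2 -28.1 131.6]
 lid 95.87580060019403
wrist4 [ 99.1 113.8 130.3 131.  131.9] [603.2 -28.3 131.9]
 lid 95.92636054874902
```

View pics/c4.png

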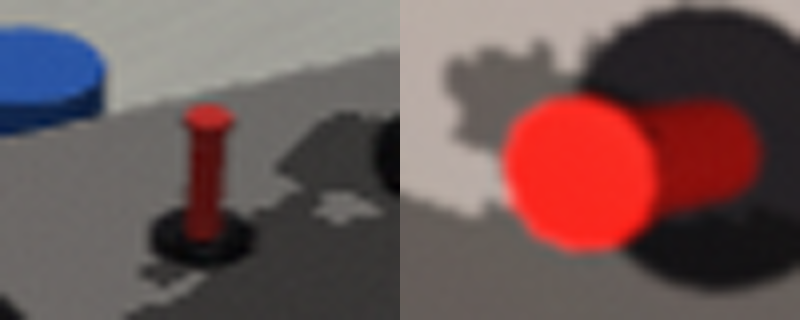

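The crops show the pin standing tall, with its shaft exposed. Its top reads about 131–132 mm, which is the 104 mm implied by the cap geometry plus 27 mm of travel. To rule out strokes 4 and 5 not having counted, I'll add one stroke the same as 2 and 3.

Emit:
{"name": "send_rows", "arguments": {
  "series": "0 0 0.15 0 0 0;0 0 0.15 0 0 0;0 0 0.15 0 0 0;0 0 0.05 0 0 0;0 0 0 0 0 0"
}}

```text
t: 10.45
eef_pos: [575.0, -113.4, 193.7]
tcp_rot: [3.14, -0.002, 0.374]
ft_force: [-8.1, 1.1, 31.1]
opening: 0.003
grip_force: 15.5
```

Emit:
{"name": "send_rows", "arguments": {
  "series": "0 0 -0.2 0 0 0;0 0 -0.2 0 0 0;0 0 -0.2 0 0 0;0 0 0 0 0 0;0 0 0 0 0 0"
}}

```text
t: 11.08
eef_pos: [574.7, -113.3, 226.9]
tcp_rot: [-3.141, 0.001, 0.374]
ft_force: [0.3, -0.0, -0.4]
opening: 0.004
grip_force: 0.0
```

```bash
python3 - <<'E'
from h import *
pin('5')
c=np.load('pics/wrist5.npz')
hsv=cv2.cvtColor(c['color'],cv2.COLOR_RGB2HSV); m=cv2.inRange(hsv,(0,150,60),(6,255,255))|cv2.inRange(hsv,(174,150,60),(180,255,255))
v,u=np.nonzero(m); z=np.array([px2w(c,x,y)[2] for x,y in zip(u,v)]); print(np.percentile(z,[50,75,95]).round(1))
a=[]
for n in('side1','side5'):
    a.append(np.load(f'pics/{n}.npz')['color'][150:240,300:440,::-1])
cv2.imwrite('pics/c5.png',cv2.resize(np.hstack(a),None,fx=2.8,fy=2.8,interpolation=2))
E
```

```text
side [348 178   6  17  63] [350.26984127 185.63492063] [598.8 -23.6 117.5]
wrist [202 136  31  20 446] [215.8632287  144.60538117] [604.7 -30.7 129.5]
11.175 [ 574.7 -113.3  226.8] [-0.6  0.1  0.8]
[130.3 131.1 132. ]
```

View pics/c5.png

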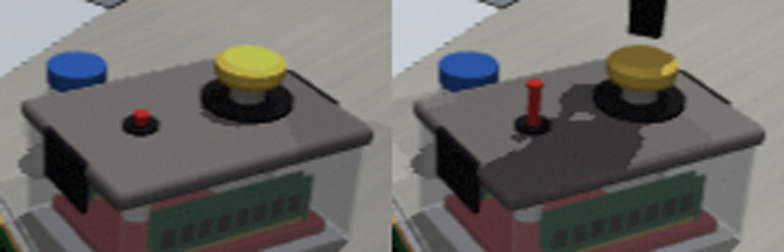

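The before/after pair shows the pin fully out and unchanged over three more strokes, the plunger fully up and the box unmoved. Retreating upward.

Emit:
{"name": "send_rows", "arguments": {
  "series": "0 0 -0.4 0 0 0;0 0 -0.6 0 0 0;0 0 -0.4 0 0 0;0 0 0 0 0 0;0 0 0 0 0 0"
}}

```text
t: 11.8
eef_pos: [574.6, -113.2, 310.2]
tcp_rot: [-3.141, 0.001, 0.374]
ft_force: [0.3, -0.4, -0.4]
opening: 0.004
grip_force: 0.0
```

```bash
python3 -c "
from h import *
pin('6')
print(env.job_done())"
```

```text
side [348 178   6  17  65] [350.27692308 185.56923077] [597.2 -21.7 119. ]
wrist [237 132  18  15 189] [245.17460317 138.77777778] [603.9 -29.2 130.5]
11.9 [ 574.6 -113.3  310.1] [ 0.4 -0.   1.1]
the job is handed in; nothing more can be done
None
```

I pumped the plunger six full strokes and handed the job in at 11.9 s: the plunger is back up, the arm is clear and the box has not moved; the pin top reads about 131–132 mm (the text says about 135), but I take it as fully out because the last three strokes did not raise it further.

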